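# Take-off weighing of a degreased brass coupling with tongs

### The arm

A 7-joint arm with a two-finger parallel gripper is mounted at the origin on the work surface. World frame = base frame: x ahead of the robot, y to its left, z up, the work surface at z = 0. Lengths are in mm, angles in rad, forces in N, time in s.
With the tool pointing down it reaches from about 400 to 900 mm from the base axis. Payload 5.6 kg.
Tool frame: the origin (TCP) lies midway between the tips of the shut fingers; the grasp point (between the pads) lies 19 mm behind it; z points along the fingers, y is the direction in which the jaws open and shut (so a half turn about z gives the same grasp; the last joint's range is limited). The gripper opens to 92 mm and grips with 3 to 60 N. Pads are 20 mm wide; open, the fingers measure 128 mm over their backs; the gripper's body (75 mm by 189 mm) begins 69 mm behind the grasp point.
Start: joints at [1.18, 0.468, -0.012, 1.603, 0.006, 1.071, -0.056], TCP at [221.499, -611.103, 214.592] pointing down, gripper open.
Joint ranges: [-2.53, 2.53], [-0.31, 2.02], [-1.57, 1.55], [0.28, 2.44], [-1.29, 4.43], [0.15, 1.84], [-2.92, 2.92]. Speed limits (rad/s): [2.57, 2.57, 3.14, 3.14, 3.14, 3.14, 3.14].

### API

Orientations are given as a rotation vector (axis times angle).
In Python, from workcell import r, viewer, models gives the robot as it stands. The module is installed in compiled form; this text tells all that it offers.
- The arm moves only by the shell command python3 -m crank 'ROWS' [FORCE]. ROWS is JSON, a list of rows, each a list of 5 numbers: the gripper command: -1 is fully open, 1 is shut, values between are in proportion, then the shift along the tool's x, y, z in m, then the turn about the tool's z in rad. A call has 1 to 8 rows; each row is the pose to reach, as a shift and turn from the pose commanded when the call began, along the tool's axes at that moment; what a row does not reach only later rows make up. A row lasts 1/10 s, in which the tool goes at most 50 mm and 8.59 degrees, less where a joint would pass 70% of its speed; a pose out of reach is approached as far as the arm can. A call with a gripper value outside its range is refused whole. The fingers move at their own pace and stop on an object; FORCE is the grip in N (left out, the last holds). Time passes only in rows, so rows that repeat a pose let the fingers close. It gives the time, the measured TCP pose, the force and the opening at its end, in the units of the state.
- r.observe(): the state, without advancing time (a new reading comes with each control period).
- viewer.get_image(name): name is "scene" or "top" or "wrist"; returns (picture, depth): 384x512x3 uint8, blue, green, red; 384x512 float32, mm along the optical axis (not along the pixel's ray), 0 where there is no reading.
- viewer.camera_info(name): a dict with "K" (3x3 intrinsics, pixels), "D" ([k1, k2, p1, p2, k3] as OpenCV has them; the pictures are not rectified), "R" (3x3) and "t" (3): a world point X has camera coordinates R X + t. Camera axes: x right, y down, z forward; pixel columns grow to the right and rows downward; lengths in mm; the calibration is good to about 2 mm. A picture is of the moment at which its call begins: read the wrist's pose just before it. camera_info takes no time and is no camera call; for the wrist camera it gives the pose at the moment of the call.
- r.close_job(): hands the job in, once; it reports no verdict.
Trained networks look in the newest picture that a camera, given by its name, has taken for a name from the list of things; names that differ only in an ending like _2 or _b are one class to them, and where a whole thing is asked for, a point or a joint stands for the part that bears it (a point fixed in the world has none). Each returns a list of dicts, best first, with "confidence" (0 to 1); they miss things now and then, are a little off and sometimes report something else, mostly with a low value. They report only what shows in the picture. A call takes as long as a camera call. They do not tell look-alikes from the thing itself.
- models.recognise(camera, name): "box" ([left, top, width, height] in pixels, round what is visible of it).
- models.spot_point(camera, name): "point" ([column, row] in pixels: a listed point, or the origin of a listed thing).
The state is a dict: "clock": time; "joint_pos": joint angles; "joint_velocities": joint speeds; "tau": joint torques, N m; "tool_pos": TCP position; "orientation": TCP orientation; "wrist_force": force on the tool from outside, world axes, zero at the start; "wrist_torque": the same for the moment, N m; "grip_width": finger opening in mm.
Only numpy, scipy, OpenCV 4.12 (cv2) and the standard library are available. Lean on these libraries where they do the work, as an engineer would, in place of code of your own. Each camera call takes 0.05 s, during which the arm holds its last target.

### The job

Weigh the degreased brass coupling by taking it off the scale, never touching it with the hand: press the scale's round power key right in and let it up, then its wide tare key, while both parts still stand on the pan, and leave the middle key alone. Then take the tongs from the bench, close their jaws on the coupling and lift it off, at least 8 cm clear of the pan. Finish while holding it up there in the tongs, still, with the flange left on the pan and the rest of the bench undisturbed.

Things in the scene. Friction and masses are not known exactly. Their poses are not given: they have to be found in the camera images.
- scale: Counting scale, fixed; 300 mm deep (own x), 240 mm wide (y). Origin: centre of its underside, on the bench; +x points from its front (the key side, nearest the robot) to its back, +y to the left seen from the front. The front deck with the keys (x -150 to -45 mm) is 44 mm high; behind the keys a sloping display rises to 62 mm at x -45 mm; behind it lies the pan.
- scale_pan (a point): Centre of the pan's top face, 50 mm behind the scale's origin, 76 mm above the bench. The pan is flat steel, 190 mm (scale's x) by 220 mm (y), without a rim.
- key_power (a joint): Travel of the power key in m: 0 up, 0.005 fully down. Sprung: 1.5 N to start, 4 N fully down; comes up by itself. Counts as pressed beyond 0.0035.
- key_mode (a joint): Travel of the middle (mode) key, 0 up, 0.005 down, same spring. Not to be pressed.
- key_tare (a joint): Travel of the tare key, 0 up, 0.005 down, same spring. Counts as pressed beyond 0.0035.
- key_power_top (a point): Centre of the top face of the power key: round grey cap, 22 mm across, the leftmost of the three as seen from the front; top 53 mm above the bench, 9 mm above the deck. Pressed straight down.
- key_mode_top (a point): Centre of the top face of the mode key: square grey cap, 18 mm, in the middle of the row, 57 mm from the power key and 65 mm from the tare key (centre to centre).
- key_tare_top (a point): Centre of the top face of the tare key: wide grey cap, 38 mm along the row by 20 mm, the rightmost of the three; top 53 mm above the bench.
- tongs: Steel tongs, 255 mm long, lying flat on the bench with the two arms side by side, so they are squeezed sideways; 96 g, balancing 8 mm behind the origin. Origin: on the mid-line, midway along the black grips, on the underside. Own x points to the jaws, z up. Rivet and end tab lie 105 to 127 mm behind the origin. Arms and grips are 22 to 26 mm high, jaws 28 mm.
- tongs_grip (a point): Mid-point between the black grips, 14 mm above the underside. Grips reach 38 mm either way along x. Width over their outer faces here: 61 mm open, 52 mm with joint tongs_left at 0.04, 42 mm on the coupling (0.09; faces then parallel). Springs push outward with 2.4 N here when open, 4 N at 0.04, 6 N on the coupling.
- tongs_jaws (a point): Mid-point between the jaws, 107.5 mm ahead of the grip mid-point along x, 14 mm above the underside. Each jaw is a shallow hollow plate 38 mm long, 28 mm high, ending 19 mm ahead of this point. Gap between the jaw ends: 61 mm open, 42 mm at joint 0.04; over their outsides 72 mm open, 56 mm at 0.04. Jaw force: about half of the squeeze at the grips beyond the spring.
- tongs_left (a joint): Angle by which the left arm is squeezed inward from open, rad: 0 open, about 0.09 with the coupling between the jaws, 0.15 at most. Both arms move alike.
- coupling_center (a point): Centre of the coupling, half-way up: a plain round brass pipe coupling standing upright on the pan, 27 mm in diameter, 36 mm high, open bore at the top, about 75 g. To be touched only by the tongs.
- coupling: The same brass coupling; origin at the centre of its underside.
- flange: The other part on the pan, to be left there: flat brass ring 50 mm in diameter, 10 mm high, beside the coupling (83 to 125 mm away, centre to centre, on the left or the right). Origin at the centre of its underside.
- elbow: Small brass pipe elbow lying on the bench in front of the robot, about 40 x 40 mm, 25 mm high; bystander. Origin near its bend, on the bench.
- degreaser: White bottle, 60 mm across, 170 mm high, on the left; bystander.
- wrench: Spanner, 200 mm, lying on the right; bystander.
- driver: Screwdriver, 190 mm, lying on the left; bystander.
- brush_pot: Amber pot with brushes, 72 mm across, 190 mm high with the brushes, at the back right; bystander.
- caliper: Steel caliper, 190 mm, lying near on the right; bystander.
Not all that is in view belongs to the job. What is shaped like the coupling but green or purple is not meant.

How it is judged (in metres and radians):
On the way, in this order (a step that is already met when the one before it is completed fails the run):
1. the power key is pressed right in, alone (value of joint key_power above 0.0035 m and value of joint key_tare below 0.0015 m), for 0.05 s.
2. the tare key is pressed right in, the power key up again, coupling and flange both standing on the pan (value of joint key_tare above 0.0035 m and value of joint key_power below 0.0015 m and contact force between each of coupling, flange and scale above 0.2 N), for 0.05 s.
3. the coupling is lifted off the pan between the jaws of the tongs (contact force between coupling and tongs above 1 N and contact force between coupling and scale below 0.05 N and distance between coupling_center and tongs_jaws below 0.025 m and height (world z) of coupling_center above 0.114 m), for 0.2 s.
At the end, for the whole second after the job is handed in: Coupling gripped between the jaws of the tongs (within 25 mm of the jaw mid-point, over 1 N), tongs held by the fingers; its centre 164 mm or more above the bench (70 mm clear of the pan), under 0.03 m/s, clear of the scale; flange still on the pan, all keys up (height (world z) of coupling_center above 0.164 m and contact force between coupling and tongs above 1 N and distance between coupling_center and tongs_jaws below 0.025 m and contact force between tongs and the fingers above 2 N and contact force between each of coupling, tongs and scale below 0.05 N and linear speed of coupling below 0.03 m/s and contact force between flange and scale above 0.2 N and value of joint each of key_power, key_mode, key_tare below 0.0015 m); the arm keeps its last pose, push and grip.
It fails at once if the mode key is pressed (value of joint key_mode above 0.0025 m).
It fails at once if the gripper or the arm touches the coupling (contact force between coupling and the fingers above 0.1 N or contact force between coupling and the arm above 0.1 N).
It fails at once if the flange is shifted by more than 15 mm (distance of flange from where it was at the start of the episode above 0.015 m).
It fails at once if the coupling is knocked over (angle between coupling's own z axis and vertical above 0.8 rad).
It fails at once if a bystander on the bench is shifted by more than 20 mm (distance of any of elbow, degreaser, wrench, driver, brush_pot, caliper from where it was at the start of the episode above 0.02 m).
It also fails if it takes over 61 s, if anything falls off the work surface, if the arm or the gripper's body presses on something with over 40 N, if the wrist force passes 120 N, or if a joint passes its speed limit or range.

## Working session

There is one attempt and no reset: what is moved stays moved. The work goes in short steps, Python scripts to look and compute and a shell command to move; the robot and the scene stay as the last step left them, time stands still between calls to the robot, and variables do not carry over. Pictures are saved under pics/ and viewed, and the job is handed in when it is done.

```bash
mkdir -p pics
cat > h.py <<'E'
import numpy as np, cv2, json
from workcell import r, viewer, models
from scipy.spatial.transform import Rotation as Ro
def info(c):
    i=viewer.camera_info(c); return [np.array(i[k],float) for k in ("K","D","R","t")]
def ray(c,px,I=None):
    K,D,R,t=I or info(c)
    u=cv2.undistortPoints(np.array([[px]],float),K,D)[0,0]
    o=-R.T@t.ravel(); d=R.T@np.array([u[0],u[1],1.0]); return o,d
def atz(c,px,z,I=None):
    o,d=ray(c,px,I); return o+d*(z-o[2])/d[2]
def proj(c,P,I=None):
    K,D,R,t=I or info(c)
    return cv2.projectPoints(np.array(P,float).reshape(-1,3),cv2.Rodrigues(R)[0],t.ravel(),K,D)[0].reshape(-1,2)
def dep(c,px,d,I=None):
    K,D,R,t=I or info(c)
    o,dd=ray(c,px,I); z=float(d[int(round(px[1])),int(round(px[0]))]); return o+dd*z
def st():
    s=r.observe(); print(s["clock"],np.round(s["tool_pos"],1),np.round(s["orientation"],3),np.round(s["wrist_force"],1),round(float(s["grip_width"]),1)); 
    M=Ro.from_rotvec(s["orientation"]).as_matrix(); print("toolx",M[:,0].round(3),"tooly",M[:,1].round(3)); return s,M
E
python3 - <<'E'
from h import *
st()
for c in ("scene","top"):
    im,d=viewer.get_image(c); cv2.imwrite(f"pics/{c}0.png",im); np.save(f"{c}0.npy",d)
    I=info(c); print(c,"cam at",(-I[2].T@I[3].ravel()).round(0))
    for n in ("key_power_top","key_mode_top","key_tare_top","scale_pan","tongs_grip","tongs_jaws","coupling_center","flange","elbow"):
        for p in models.spot_point(c,n)[:3]:
            z={"key":53,"sca":76,"ton":14,"cou":94,"fla":76,"elb":0}[n[:3]]
            print(n,np.round(p["point"],1),round(p["confidence"],2),atz(c,p["point"],z,I).round(1))
print(r.observe()["clock"])
E
```

```text
0.0 [ 221.3 -610.6  213.7] [-3.093e+00 -5.430e-01  1.000e-03] [ 0.4 -0.3  0.7] 92.0
toolx [ 0.94   0.341 -0.   ] tooly [ 0.341 -0.94  -0.002]
scene cam at [1252.  223.  760.]
key_power_top [331.2 196.4] 0.47 [451.7 227.2  53. ]
key_power_top [407.  260.4] 0.24 [638.4 427.6  53. ]
key_mode_top [313.4 192.6] 0.55 [447.4 175.4  53. ]
key_tare_top [293.1 193.2] 0.57 [463.8 118.6  53. ]
scale_pan [308.4 227.2] 0.85 [607.9 182.6  76. ]
tongs_grip [186.7 207.3] 0.82 [ 555.5 -180.7   14. ]
tongs_grip [190.9 211. ] 0.22 [ 567.  -162.6   14. ]
tongs_jaws [180.4 230.4] 0.74 [ 645.2 -161.9   14. ]
tongs_jaws [332.4 198.7] 0.21 [417.1 232.   14. ]
coupling_center [223.7 226.8] 0.71 [673.2 -20.5  94. ]
coupling_center [291.1 191.4] 0.64 [503.4 117.9  94. ]
coupling_center [244.3 216.8] 0.63 [627.7  19.7  94. ]
flange [326.6 224.4] 0.59 [587.3 226.3  76. ]
flange [281.9 215.3] 0.27 [582.1 108.8  76. ]
flange [285.8 220.2] 0.2 [597.2 122.1  76. ]
elbow [257.3 190.6] 0.57 [419.1  -0.8   0. ]
top cam at [ 311.   20. 1104.]
key_power_top [184.8 223.6] 0.44 [440.9 224.5  53. ]
key_mode_top [221.3 221.1] 0.6 [446.5 115.3  53. ]
key_mode_top [361.  254.7] 0.55 [ 337.9 -297.    53. ]
key_mode_top [199.6 221.9] 0.48 [445.3 180.2  53. ]
key_tare_top [223.1 219.6] 0.43 [451.  109.9  53. ]
scale_pan [197.2 163.2] 0.68 [621.  186.3  76. ]
tongs_grip [318.3 189.1] 0.91 [ 547.4 -187.8   14. ]
tongs_grip [184.6 225.1] 0.48 [441.1 232.6  14. ]
tongs_jaws [303.5 158.9] 0.58 [ 647.8 -145.7   14. ]
coupling_center [198.7 165.1] 0.71 [609.6 178.8  94. ]
coupling_center [274.5 173.1] 0.62 [580.7 -45.5  94. ]
coupling_center [256.9 189.6] 0.59 [531.8   7.5  94. ]
flange [187.1 173.3] 0.76 [590.  216.3  76. ]
flange [120.8 175.3] 0.73 [588.  418.6  76. ]
flange [304.4 156.3] 0.6 [ 636.8 -139.4   76. ]
elbow [257.4 228.6] 0.46 [427.7   7.4   0. ]
1.0
```

Run:
```python
import cv2
a=cv2.imread("pics/scene0.png")[140:310,120:450]; cv2.imwrite("pics/s0c.png",cv2.resize(a,None,fx=2.4,fy=2.4,interpolation=2))
a=cv2.imread("pics/top0.png")[110:290,90:400]; cv2.imwrite("pics/t0c.png",cv2.resize(a,None,fx=2.5,fy=2.5,interpolation=2))
```

```text
(no output)
```

View pics/s0c.png

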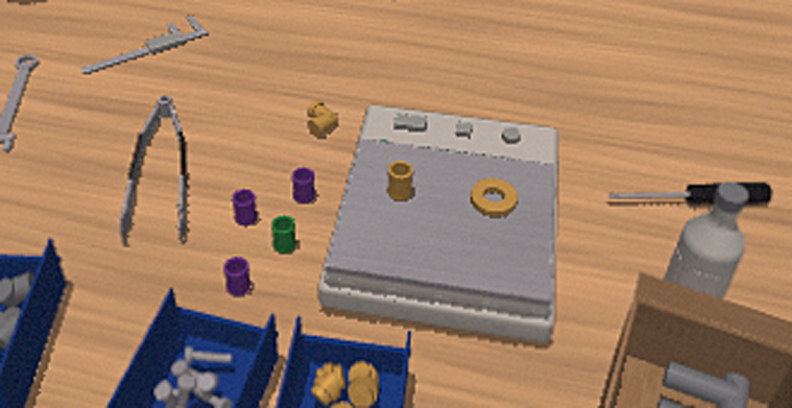

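View pics/t0c.png

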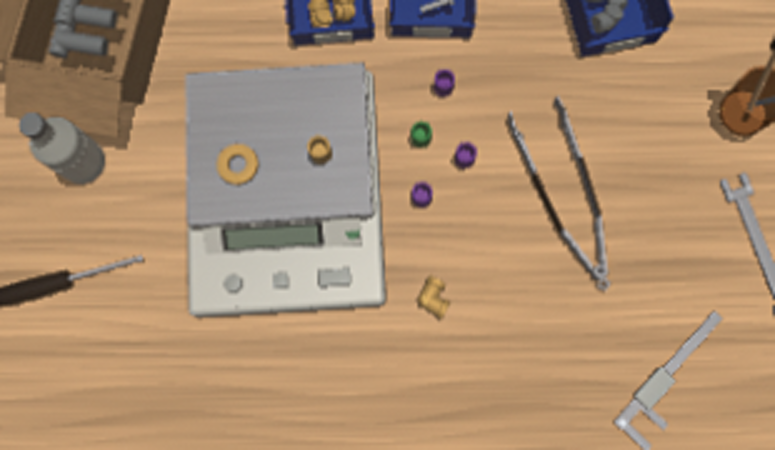

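The top view (crop pixels, 2.5x, offset 90,110) is clear.
- **Brass coupling:** it stands on the pan at full-image pixel (218,170), with the flange to its left at (185,175).
- **Look-alikes:** purple ones at (268,143), (276,172) and (259,188), and a green one at (258,164). All four are on the bench and the wrong colour.
- **Keys:** round power at (183,223), square mode at (202,222) and wide tare at (224,221).
- **Tongs:** the tail is at (331,222) and the jaws point up the picture.

Next I'll measure these precisely.

Run:
```python
from h import *
im=cv2.imread("pics/top0.png"); d=np.load("top0.npy"); I=info("top"); S=info("scene"); ds=np.load("scene0.npy")
P=dict(power=(182.8,223.2,53),mode=(202.4,222,53),tare=(223.6,220.8,53),coup=(217.6,170,112),flange=(184.8,175.3,86),tail=(331,222,22),gripL=(305,189,24),jawL=(294.5,158,28),jawR=(313.5,150.5,28))
for n,(u,v,z) in P.items():
    w=atz("top",(u,v),z,I); print(n,w.round(1),"depth",dep("top",(u,v),d,I).round(1),"->scene px",proj("scene",w,S).round(1))
# scene-based keys from crop
for n,(u,v) in dict(power=(511,134),mode=(464,128),tare=(410,121)).items():
    print(n,atz("scene",(120+u/2.4,140+v/2.4),53,S).round(1))
print("coup scene top",atz("scene",(120+400/2.4,140+168/2.4),112,S).round(1),"flange",atz("scene",(120+494/2.4,140+197/2.4),86,S).round(1))
# enlarged crops
a=im[145:240,160:240]; cv2.imwrite("pics/ts.png",cv2.resize(a,None,fx=6.3,fy=6.3,interpolation=2))
a=im[140:230,285:345]; cv2.imwrite("pics/tt.png",cv2.resize(a,None,fx=6.5,fy=6.5,interpolation=2))
```

```text
power [442.2 230.5  53. ] depth [442.3 230.6  52.8] ->scene px [[332.7 194.4]]
mode [444.8 171.8  53. ] depth [445.1 172.   51.4] ->scene px [[312.3 191.8]]
tare [447.3 108.4  53. ] depth [447.3 108.4  53.3] ->scene px [[290.7 189. ]]
coup [588.3 120.7 112. ] depth [594.3 122.9  90.6] ->scene px [[286.5 207.8]]
flange [581.2 221.1  86. ] depth [584.4 223.5  74.2] ->scene px [[325.3 219.7]]
tail [ 441. -220.   22.] depth [ 4.436e+02 -2.248e+02  3.000e-01] ->scene px [[188.9 179.2]]
gripL [ 546.3 -144.1   24. ] depth [ 552.2 -148.2   -3.3] ->scene px [[199.  204.8]]
jawL [ 646.9 -115.    28. ] depth [ 648.8 -115.7   21.9] ->scene px [[195.4 230.4]]
jawR [ 671.1 -177.1   28. ] depth [ 672.  -177.6   25.3] ->scene px [[170.6 232.8]]
power [448.1 231.8  53. ]
mode [450.6 175.6  53. ]
tare [453.3 110.   53. ]
coup scene top [596.1 122.7 112. ] flange [589.4 223.5  86. ]
```

View pics/ts.png

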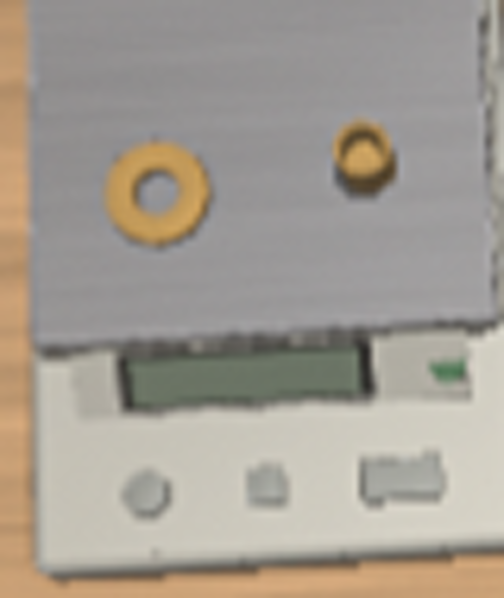

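View pics/tt.png

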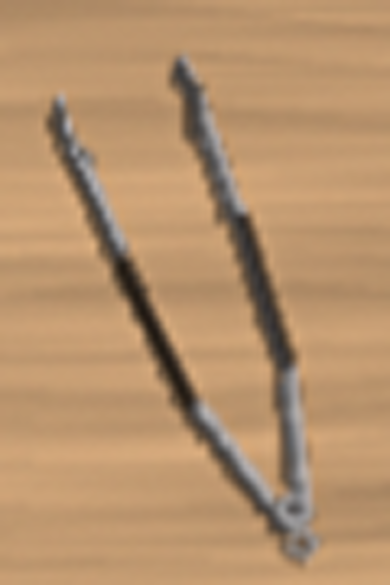

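```bash
python3 -m crank '[[-1,0.037,-0.027,0,0],[-1,0.075,-0.054,0,0],[-1,0.112,-0.081,0,0],[-1,0.150,-0.108,0,0],[-1,0.187,-0.135,0,0],[-1,0.225,-0.162,0,0],[-1,0.262,-0.189,0,0],[-1,0.3,-0.217,0,0]]' 20
python3 - <<'E'
from h import *
s,M=st()
d=np.array([430,-250])-s["tool_pos"][:2]; print(M[:2,:2].T@d)
E
```

```text
clock: 1.8
tool_pos: [430.4, -303.5, 215.0]
orientation: [3.094, 0.543, 0.001]
wrist_force: [0.7, -0.7, 0.5]
grip_width: 91.7
1.8 [ 430.4 -303.5  215. ] [3.094e+00 5.430e-01 1.000e-03] [ 0.7 -0.7  0.5] 91.7
toolx [0.94 0.34 0.  ] tooly [ 0.34  -0.94   0.001]
[ 17.81748893 -50.42487354]
```

```bash
python3 -m crank '[[-1,0.02,-0.04,-0.02,0],[-1,0.04,-0.08,-0.05,0],[-1,0.06,-0.08,-0.09,0],[-1,0.06,-0.08,-0.09,0]]'
python3 - <<'E'
from h import *
st()
I=info("wrist"); im,d=viewer.get_image("wrist"); cv2.imwrite("pics/w1.png",im); np.save("w1.npy",d); np.savez("w1i.npz",*I)
print((-I[2].T@I[3].ravel()).round(0), I[2].T@[0,0,1])
for n in ("tongs_grip","tongs_jaws","tongs"):
    for p in models.spot_point("wrist",n)[:2]: print(n,np.round(p["point"],1),p["confidence"],atz("wrist",p["point"],0 if n=="tongs" else 14,I).round(1))
E
```

```text
clock: 2.2
tool_pos: [463.6, -207.2, 310.3]
orientation: [3.087, 0.551, 0.015]
wrist_force: [0.3, -0.3, -0.8]
grip_width: 92.4
2.2 [ 463.6 -207.2  310.3] [3.087 0.551 0.015] [ 0.3 -0.3 -0.8] 92.4
toolx [0.938 0.346 0.009] tooly [ 0.346 -0.938  0.007]
[ 535. -179.  482.] [-0.25129901 -0.10035565 -0.96269287]
```

View pics/w1.png

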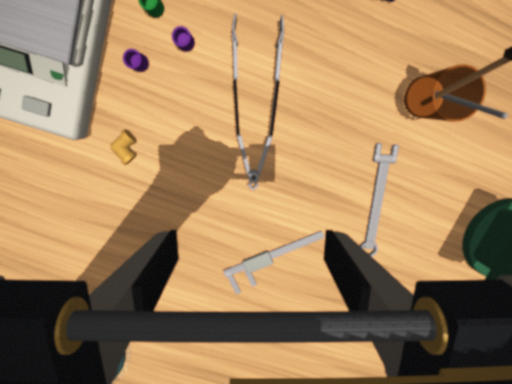

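Run:
```python
import cv2
a=cv2.imread("pics/w1.png")[5:195,200:310]; cv2.imwrite("pics/w1c.png",cv2.resize(a,None,fx=3.1,fy=3.1,interpolation=2))
a=cv2.imread("pics/w1.png")[70:150,220:290]; cv2.imwrite("pics/w1d.png",cv2.resize(a,None,fx=7,fy=7,interpolation=2))
```

```text
(no output)
```

View pics/w1c.png

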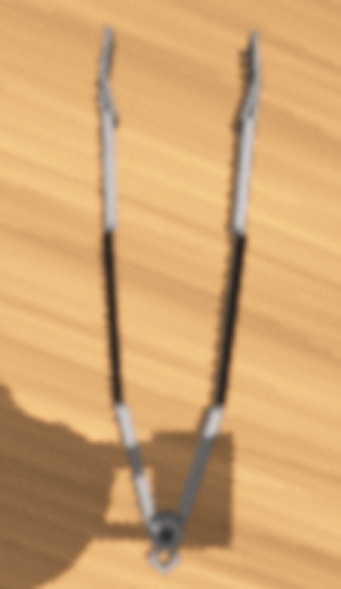

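View pics/w1d.png

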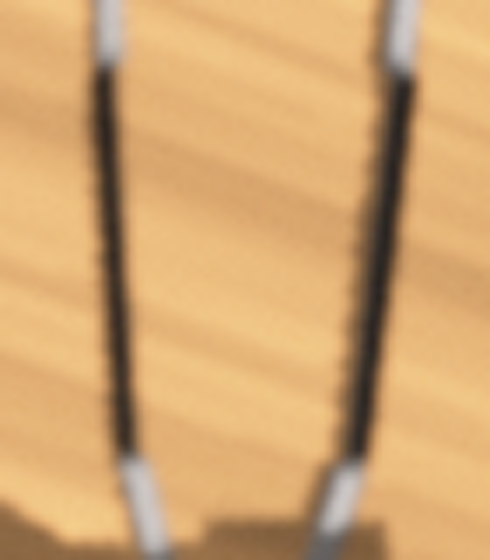

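Run:
```python
from h import *
I=list(np.load("w1i.npz").values())
f=lambda x,y,z,s=7,o=(220,70): atz("wrist",((x+.5)/s-.5+o[0],(y+.5)/s-.5+o[1]),z,I)
p=[f(104,70,24),f(126,458,24),f(402,75,24),f(354,460,24)]
for q in p: print(q.round(1))
g=np.mean(p,0); print("grip mid",g.round(1),"len",np.linalg.norm(p[0]-p[1]),"width",np.linalg.norm((p[0]+p[1]-p[2]-p[3])/2))
c=lambda x,y,z: f(x,y,z,3.1,(200,5))
jl,jr,rv=c(107,32,28),c(255,36,28),c(166,535,22)
print("jawtips",jl.round(1),jr.round(1),"rivet",rv.round(1)); a=(jl+jr)/2-rv; print("axis len",np.linalg.norm(a[:2]),"yaw",np.degrees(np.arctan2(a[1],a[0])))
b=(p[0]+p[2]-p[1]-p[3]); print("yaw grips",np.degrees(np.arctan2(b[1],b[0])))
y=np.arctan2(a[1],a[0]); print("rivet+110:",(rv[:2]+110*np.array([np.cos(y),np.sin(y)])).round(1), "jawtip-126.5:",((jl+jr)[:2]/2-126.5*np.array([np.cos(y),np.sin(y)])).round(1))
```

```text
[ 576.4 -142.3   24. ]
[ 503.6 -173.1   24. ]
[ 597.  -200.5   24. ]
[ 520.2 -219.6   24. ]
grip mid [ 549.3 -183.9   24. ] len 79.12503852345502 width 55.55133791780541
jawtips [ 655.1 -114.2   28. ] [ 676.5 -176.2   28. ] rivet [ 450.3 -218.2   22. ]
axis len 227.54462640547928 yaw 18.71792917258108
yaw grips 18.442709605564932
rivet+110: [ 554.5 -182.9] jawtip-126.5: [ 546.  -185.8]
```

```bash
python3 -m crank '[[1,0.015,-0.045,0.0,0.04],[1,0.03,-0.09,0.01,0.08],[1,0.045,-0.135,0.03,0.12],[1,0.06,-0.18,0.05,0.16],[1,0.075,-0.225,0.07,0.2],[1,0.09,-0.27,0.09,0.24],[1,0.105,-0.315,0.11,0.28],[1,0.12,-0.36,0.12,0.312]]' 20
python3 - <<'E'
from h import *
s,M=st()
for n,p in dict(power=(445,231),mode=(448,173.5),tare=(450.5,109)).items(): print(n,(M.T@(np.array([*p,80.])-s["tool_pos"])).round(1))
I=info("wrist"); im,d=viewer.get_image("wrist"); cv2.imwrite("pics/w2.png",im); np.save("w2.npy",d); np.savez("w2i.npz",*I)
E
```

```text
clock: 3.2
tool_pos: [447.5, 164.2, 183.3]
orientation: [3.14, 0.049, -0.006]
wrist_force: [0.8, -0.3, 0.4]
grip_width: 29.9
3.2 [447.5 164.2 183.3] [ 3.14   0.049 -0.006] [ 0.8 -0.3  0.4] 29.9
toolx [ 0.999  0.031 -0.004] tooly [ 0.031 -1.     0.001]
power [ -0.  -67.  103.2]
mode [  1.2  -9.4 103.3]
tare [  1.7  55.1 103.4]
```

View pics/w2.png

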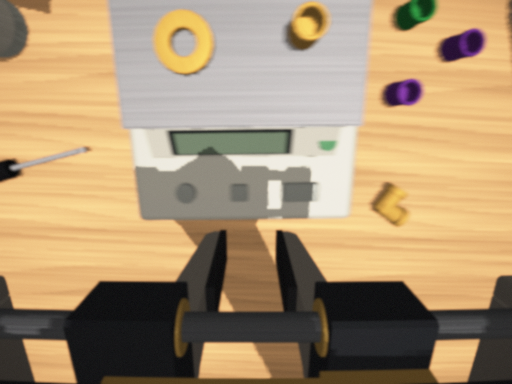

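This wrist view shows power at (186,192), mode at (240,192) and tare at (300,191). The coupling rim is at (311,20) and the flange at (184,41).

Run:
```python
from h import *
I=list(np.load("w2i.npz").values()); d=np.load("w2.npy")
for n,px,z in (("power",(186,192),53),("mode",(240,192),53),("tare",(300,191),53),("coup",(312,20),112),("flange",(184,41),86)):
    print(n,atz("wrist",px,z,I).round(1),dep("wrist",px,d,I).round(1))
a=cv2.imread("pics/w2.png")[0:215,120:370]; cv2.imwrite("pics/w2c.png",cv2.resize(a,None,fx=2.7,fy=2.7,interpolation=2))
s,M=st()
```

```text
power [443.6 232.2  53. ] [443.9 232.   54. ]
mode [445.4 175.4  53. ] [445.6 175.4  53.8]
tare [448.4 112.4  53. ] [448.5 112.5  53.4]
coup [593.4 124.  112. ] [599.2 120.3  91.1]
flange [581.6 223.5  86. ] [583.3 225.2  77.6]
3.25 [445.7 173.4 182.7] [-3.137 -0.064  0.007] [-0.6  7.1 -0.2] 26.0
toolx [ 0.999  0.041 -0.005] tooly [ 0.041 -0.999 -0.004]
```

View pics/w2c.png

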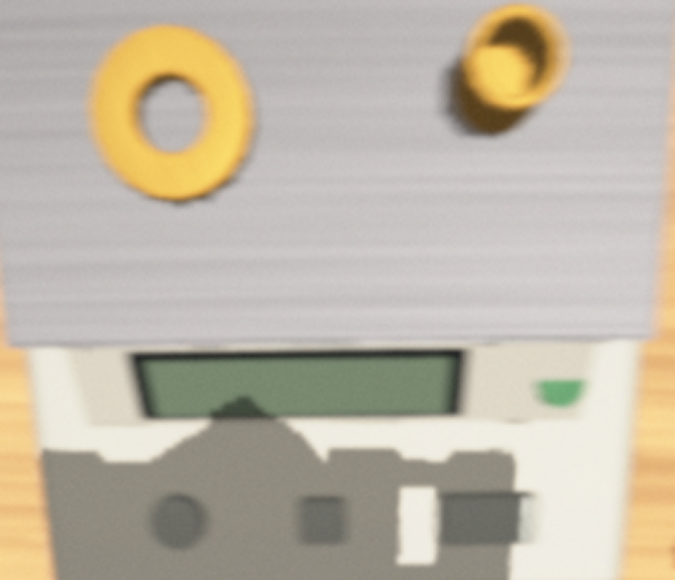

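```bash
python3 -m crank '[[1,0,-0.03,0.02,0],[1,-0.002,-0.061,0.06,0],[1,-0.002,-0.061,0.1,0],[1,-0.002,-0.061,0.11,0],[1,-0.002,-0.061,0.11,0],[1,-0.002,-0.061,0.11,0]]' 20
python3 - <<'E'
from h import *
s,M=st()
for n,p in dict(power=(444.5,232),mode=(446,175),tare=(449,111)).items(): print(n,(M.T@(np.array([*p,53.])-s["tool_pos"])).round(1))
E
```

```text
clock: 3.85
tool_pos: [445.8, 224.7, 76.8]
orientation: [-3.141, -0.053, -0.001]
wrist_force: [-0.6, -0.9, 0.1]
grip_width: 0.6
3.85 [445.8 224.7  76.8] [-3.141e+00 -5.300e-02 -1.000e-03] [-0.6 -0.9  0.1] 0.6
toolx [0.999 0.034 0.001] tooly [ 0.034 -0.999  0.   ]
power [-1.  -7.3 23.8]
mode [-1.5 49.7 23.8]
tare [ -0.6 113.7  23.8]
```

```bash
python3 -m crank '[[1,-0.001,-0.007,0.01,0],[1,-0.001,-0.007,0.02,0],[1,-0.001,-0.007,0.025,0],[1,-0.001,-0.007,0.028,0],[1,-0.001,-0.007,0.028,0],[1,-0.001,-0.007,0.028,0]]' 20
python3 - <<'E'
from h import *
st()
E
```

```text
clock: 4.45
tool_pos: [443.9, 232.6, 48.4]
orientation: [3.141, 0.056, 0.001]
wrist_force: [-0.7, 0.5, 6.1]
grip_width: 0.1
4.45 [443.9 232.6  48.4] [3.141e+00 5.600e-02 1.000e-03] [-0.7  0.5  6.1] 0.1
toolx [0.999 0.036 0.001] tooly [ 0.036 -0.999  0.   ]
```

```bash
python3 -m crank '[[1,0,0,0.001,0],[1,0,0,0.001,0],[1,0,0,-0.02,0],[1,0,0,-0.03,0],[1,0.001,0.04,-0.03,0],[1,0.001,0.08,-0.03,0],[1,0.001,0.122,-0.03,0],[1,0.001,0.122,-0.03,0]]' 20
python3 -m crank '[[1,0,0,0,0],[1,0,0,0,0]]'
python3 - <<'E'
from h import *
s,M=st()
for n,p in dict(power=(444.5,232),mode=(446,175),tare=(449,111)).items(): print(n,(M.T@(np.array([*p,53.])-s["tool_pos"])).round(1))
E
```

```text
clock: 5.25
tool_pos: [448.8, 104.1, 77.4]
orientation: [3.138, 0.042, -0.002]
wrist_force: [0.5, 0.2, 0.0]
grip_width: 0.5
clock: 5.45
tool_pos: [449.1, 111.7, 78.0]
orientation: [-3.14, -0.058, -0.001]
wrist_force: [-0.3, 0.8, 0.2]
grip_width: 0.6
5.45 [449.1 111.7  78. ] [-3.14e+00 -5.80e-02 -1.00e-03] [-0.3  0.8  0.2] 0.6
toolx [0.999 0.037 0.   ] tooly [ 0.037 -0.999 -0.001]
power [-1.000e-01 -1.204e+02  2.510e+01]
mode [ -0.7 -63.4  25.1]
tare [-0.1  0.7 25. ]
```

```bash
python3 -m crank '[[1,0,0.001,0.012,0],[1,0,0.001,0.022,0],[1,0,0.001,0.027,0],[1,0,0.001,0.03,0],[1,0,0.001,0.031,0],[1,0,0.001,0.031,0],[1,0,0.001,0.031,0]]' 20
```

```text
clock: 6.15
tool_pos: [448.5, 110.3, 48.1]
orientation: [3.14, 0.058, -0.001]
wrist_force: [-6.9, -0.0, 21.7]
grip_width: 0.7
```

```bash
python3 -m crank '[[1,0,0,-0.02,0],[1,0,0,-0.06,0],[1,0,0.02,-0.1,0],[1,0.02,0.06,-0.12,-0.05],[-1,0.04,0.105,-0.13,-0.1],[-1,0.06,0.15,-0.13,-0.15],[-1,0.08,0.195,-0.13,-0.2],[-1,0.1,0.24,-0.13,-0.285]]' 20
python3 -m crank '[[-1,0,0,0,0],[-1,0,0,0,0]]'
python3 - <<'E'
from h import *
s,M=st(); im,d=viewer.get_image("top"); cv2.imwrite("pics/t2.png",im[120:260,150:400].repeat(3,0).repeat(3,1))
im,d=viewer.get_image("scene"); cv2.imwrite("pics/s2.png",im[150:280,150:370].repeat(3,0).repeat(3,1))
print((M.T@(np.array([549,-184,100.])-s["tool_pos"])).round(1), "yaw",np.degrees(np.arctan2(M[1,0],M[0,0])))
E
```

```text
clock: 6.95
tool_pos: [558.0, -128.5, 176.6]
orientation: [3.1, 0.506, -0.001]
wrist_force: [0.8, 0.2, 0.6]
grip_width: 30.2
clock: 7.15
tool_pos: [557.2, -127.5, 175.8]
orientation: [-3.101, -0.497, 0.002]
wrist_force: [0.9, 0.6, 0.3]
grip_width: 46.4
7.15 [ 557.2 -127.5  175.8] [-3.101e+00 -4.970e-01  2.000e-03] [0.9 0.6 0.3] 46.4
toolx [ 0.95   0.313 -0.001] tooly [ 0.313 -0.95  -0.001]
[-25.3  51.2  75.7] yaw 18.22128501389726
```

View pics/s2.png

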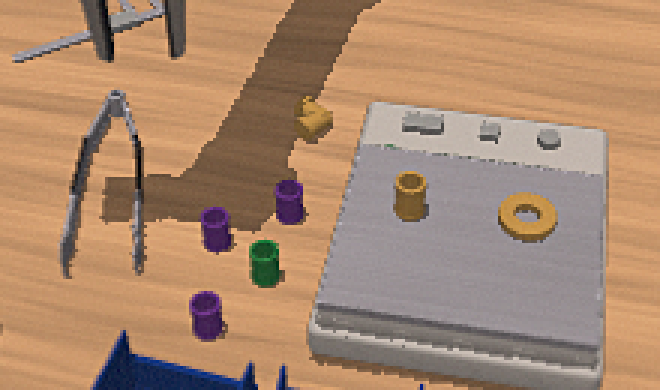

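```bash
python3 -m crank '[[-1,-0.012,0.025,0.0,0],[-1,-0.025,0.051,0.03,-0.007],[-1,-0.025,0.051,0.07,-0.007],[-1,-0.025,0.051,0.1,-0.007],[-1,-0.025,0.051,0.1,-0.007],[-1,-0.025,0.051,0.1,-0.007],[-1,-0.025,0.051,0.1,-0.007]]' 20
python3 - <<'E'
from h import *
s,M=st(); I=info("wrist"); im,d=viewer.get_image("wrist"); 
g=np.array([549,-184,24.]); x=np.array([.948,.319,0]); y=np.array([-.319,.948,0])
for q in (g,g+38*x+30*y,g-38*x+20*y,g+38*x-30*y,g-38*x-20*y): 
    u=proj("wrist",q,I)[0]; print(u.round(0)); cv2.circle(im,tuple(int(k) for k in u),3,(0,0,255),1)
cv2.imwrite("pics/w3.png",im)
print((M.T@(g-s["tool_pos"])).round(1), "yaw",np.degrees(np.arctan2(M[1,0],M[0,0])))
E
```

```text
clock: 7.95
tool_pos: [551.4, -182.2, 78.9]
orientation: [3.098, 0.515, 0.005]
wrist_force: [-0.2, -0.6, 0.1]
grip_width: 91.9
7.95 [ 551.4 -182.2   78.9] [3.098 0.515 0.005] [-0.2 -0.6  0.1] 91.9
toolx [0.946 0.323 0.003] tooly [ 0.323 -0.946  0.002]
[252. 218.]
[214. 171.]
[228. 260.]
[291. 172.]
[276. 260.]
[-3.   0.8 54.9] yaw 18.86723980651497
```

View pics/w3.png

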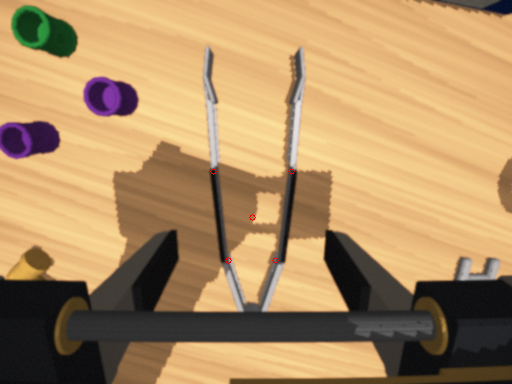

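```bash
python3 -m crank '[[-1,-0.002,0,0.03,0],[-1,-0.002,0,0.055,0],[-1,-0.002,0,0.068,0],[-1,-0.002,0,0.071,0],[-1,-0.002,0,0.071,0],[-1,-0.002,0,0.071,0],[-1,-0.002,0,0.071,0]]' 20
```

```text
clock: 8.7
tool_pos: [548.8, -183.9, 7.1]
orientation: [3.099, 0.512, 0.003]
wrist_force: [0.3, 0.1, -0.5]
grip_width: 91.6
```

```bash
python3 -m crank '[[-0.6,0,0,0.003,0],[-0.3,0,0,0.003,0],[-0.13,0,0,0.003,0],[-0.13,0,0,0.003,0],[-0.13,0,0,0.003,0],[-0.13,0,0,0.003,0]]' 20
python3 - <<'E'
from h import *
s,M=st(); im,d=viewer.get_image("wrist"); cv2.imwrite("pics/w4.png",im)
E
```

```text
clock: 9.3
tool_pos: [548.1, -183.5, 2.9]
orientation: [-3.099, -0.513, -0.0]
wrist_force: [0.4, 0.3, 0.5]
grip_width: 52.2
9.3 [ 548.1 -183.5    2.9] [-3.099 -0.513 -0.   ] [0.4 0.3 0.5] 52.2
toolx [0.947 0.322 0.   ] tooly [ 0.322 -0.947 -0.   ]
```

View pics/w4.png

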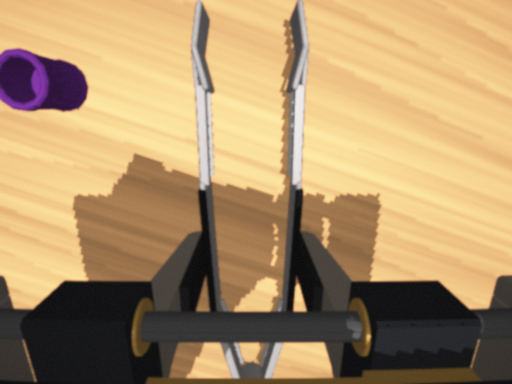

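```bash
python3 -m crank '[[-0.13,0,0,-0.003,0],[-0.13,0,0,-0.01,0],[-0.13,0,0,-0.02,0],[-0.13,0,0,-0.04,0],[-0.13,0,0,-0.06,0],[-0.13,0,0,-0.06,0],[-0.13,0,0,-0.06,0]]' 20
python3 - <<'E'
from h import *
s,M=st(); I=info("wrist"); im,d=viewer.get_image("wrist"); cv2.imwrite("pics/w5.png",im); np.save("w5.npy",d); np.savez("w5i.npz",*I)
im,d=viewer.get_image("scene"); cv2.imwrite("pics/s5.png",im[120:280,130:310].repeat(4,0).repeat(4,1));
E
```

```text
clock: 10.05
tool_pos: [548.1, -184.0, 63.4]
orientation: [3.099, 0.512, 0.001]
wrist_force: [-0.0, 0.5, -1.3]
grip_width: 51.7
10.05 [ 548.1 -184.    63.4] [3.099e+00 5.120e-01 1.000e-03] [-0.   0.5 -1.3] 51.7
toolx [0.947 0.322 0.001] tooly [ 0.322 -0.947  0.001]
```

View pics/w5.png

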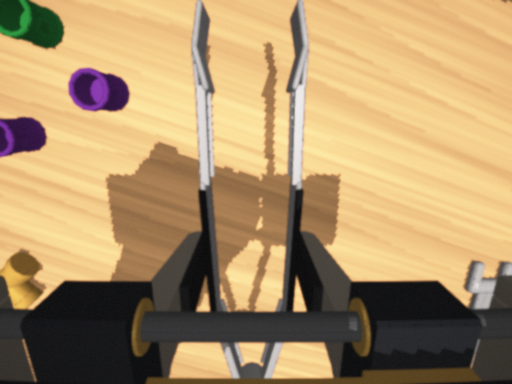

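View pics/s5.png

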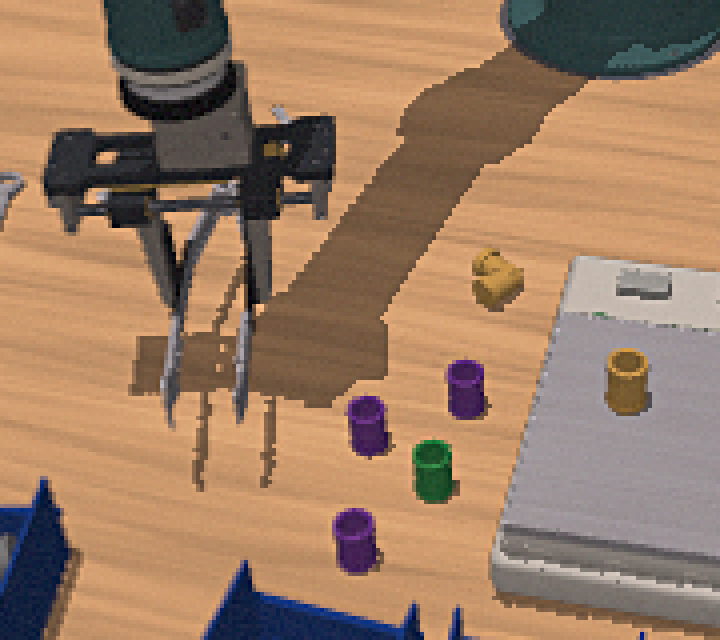

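```bash
python3 -m crank '[[-0.13,0,0,-0.02,0],[-0.13,0,0,-0.05,0],[-0.13,0,-0.01,-0.08,0],[-0.13,0,-0.03,-0.11,0],[-0.13,-0.003,-0.06,-0.117,0],[-0.13,-0.006,-0.09,-0.117,0],[-0.13,-0.009,-0.12,-0.117,0],[-0.13,-0.011,-0.15,-0.117,0]]' 20
python3 -m crank '[[-0.13,-0.002,-0.03,0,0],[-0.13,-0.004,-0.06,0,0],[-0.13,-0.005,-0.09,0,0],[-0.13,-0.005,-0.115,0,0],[-0.13,-0.005,-0.125,0,0],[-0.13,-0.005,-0.126,0,0],[-0.13,-0.005,-0.126,0,0],[-0.13,-0.005,-0.126,0,0]]' 20
python3 - <<'E'
from h import *
s,M=st(); I=info("wrist"); im,d=viewer.get_image("wrist"); cv2.imwrite("pics/w6.png",im); np.save("w6.npy",d); np.savez("w6i.npz",*I)
c=np.array([593,122.5,112]); print("coup in tool",(M.T@(c-s["tool_pos"])).round(1), proj("wrist",c,I))
E
```

```text
clock: 10.95
tool_pos: [488.0, -44.3, 179.0]
orientation: [-3.099, -0.512, 0.003]
wrist_force: [0.1, -0.2, 0.0]
grip_width: 52.1
clock: 11.75
tool_pos: [444.4, 71.1, 179.6]
orientation: [3.1, 0.509, -0.001]
wrist_force: [-0.2, 0.1, -0.8]
grip_width: 51.9
11.75 [444.4  71.1 179.6] [ 3.10e+00  5.09e-01 -1.00e-03] [-0.2  0.1 -0.8] 51.9
toolx [ 0.947  0.32  -0.001] tooly [ 0.32  -0.947  0.   ]
coup in tool [157.3  -1.1  67.5] [[249.70079091  -0.79548839]]
```

View pics/w6.png

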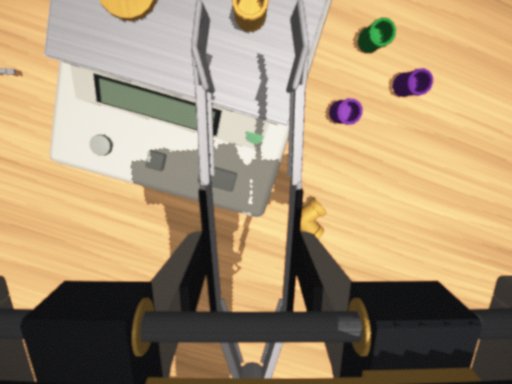

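```bash
python3 -m crank '[[-0.13,0,0,0.02,0],[-0.13,0,0,0.045,0],[-0.13,0,0,0.07,0],[-0.13,0,0,0.085,0],[-0.13,0,0,0.092,0],[-0.13,0,0,0.094,0],[-0.13,0,0,0.094,0],[-0.13,0,0,0.094,0]]' 20
python3 - <<'E'
from h import *
s,M=st(); I=info("wrist"); im,d=viewer.get_image("wrist"); cv2.imwrite("pics/w7.png",im); np.save("w7.npy",d); np.savez("w7i.npz",*I)
im,d=viewer.get_image("scene"); cv2.imwrite("pics/s7.png",cv2.resize(im[150:270,230:370],None,fx=5,fy=5,interpolation=2)); 
c=np.array([593,122.5,112]); print("coup in tool",(M.T@(c-s["tool_pos"])).round(1), proj("wrist",c,I))
E
```

```text
clock: 12.6
tool_pos: [444.7, 72.4, 86.6]
orientation: [3.099, 0.512, 0.002]
wrist_force: [-0.1, 0.3, -0.6]
grip_width: 51.8
12.6 [444.7  72.4  86.6] [3.099e+00 5.120e-01 2.000e-03] [-0.1  0.3 -0.6] 51.8
toolx [0.947 0.322 0.001] tooly [ 0.322 -0.947  0.   ]
coup in tool [156.6   0.3 -25.2] [[252.424452   -80.18685823]]
```

View pics/w7.png

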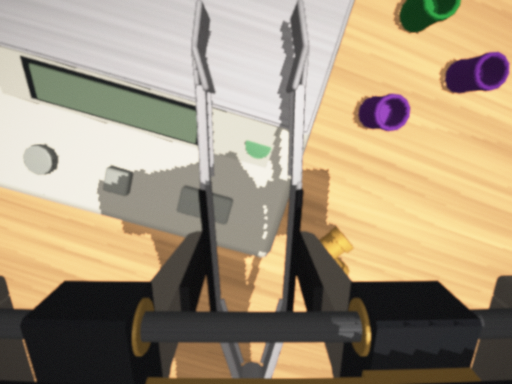

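View pics/s7.png

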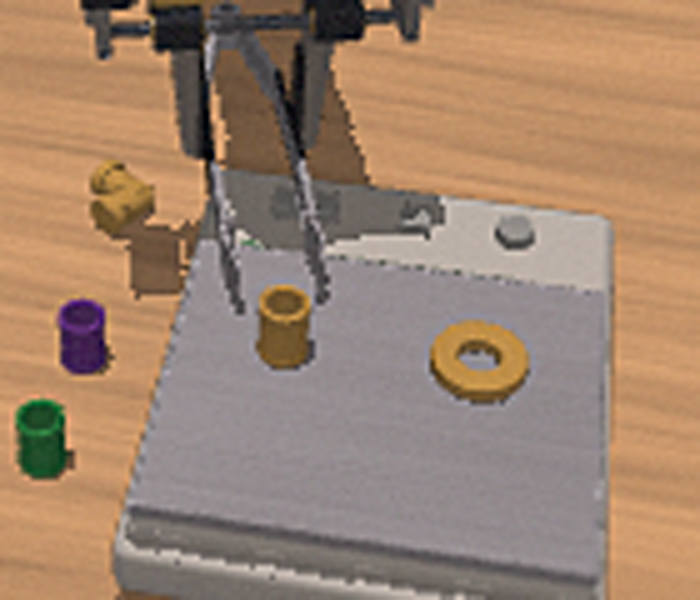

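```bash
python3 -m crank '[[-0.13,0.01,0,0.001,0],[-0.13,0.02,0,0.002,0],[-0.13,0.03,0,0.002,0],[-0.13,0.04,0,0.002,0],[-0.13,0.048,0,0.002,0],[-0.13,0.048,0,0.002,0],[-0.13,0.048,0,0.002,0]]' 20
python3 - <<'E'
from h import *
s,M=st(); 
im,d=viewer.get_image("scene"); cv2.imwrite("pics/s8.png",cv2.resize(im[150:270,230:370],None,fx=5,fy=5,interpolation=2)); 
im,d=viewer.get_image("top"); cv2.imwrite("pics/t8.png",cv2.resize(im[140:240,160:260],None,fx=5,fy=5,interpolation=2)); 
im,d=viewer.get_image("wrist"); cv2.imwrite("pics/w8.png",im)
c=np.array([593,122.5,112]); print("coup in tool",(M.T@(c-s["tool_pos"])).round(1))
E
```

```text
clock: 13.4
tool_pos: [489.2, 88.0, 83.6]
orientation: [-3.099, -0.513, 0.001]
wrist_force: [-0.4, -0.8, -1.2]
grip_width: 52.2
13.4 [489.2  88.   83.6] [-3.099e+00 -5.130e-01  1.000e-03] [-0.4 -0.8 -1.2] 52.2
toolx [ 0.947  0.322 -0.001] tooly [ 0.322 -0.947 -0.   ]
coup in tool [109.4   0.8 -28.4]
```

View pics/s8.png

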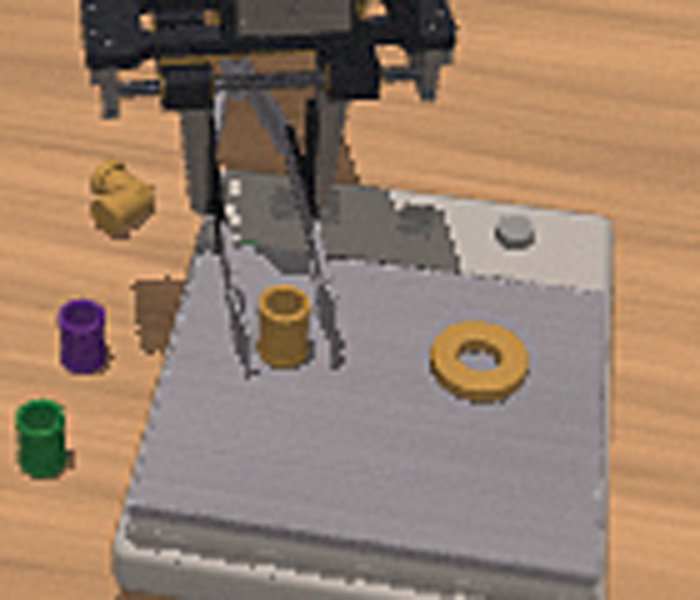

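View pics/w8.png

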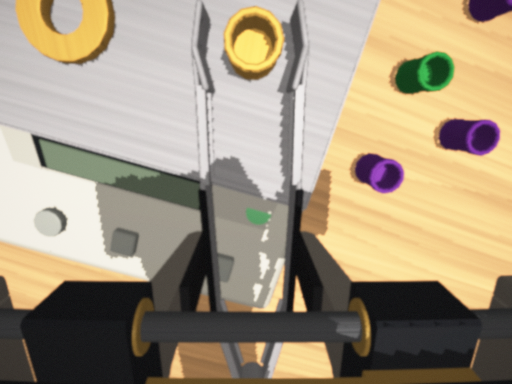

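View pics/t8.png

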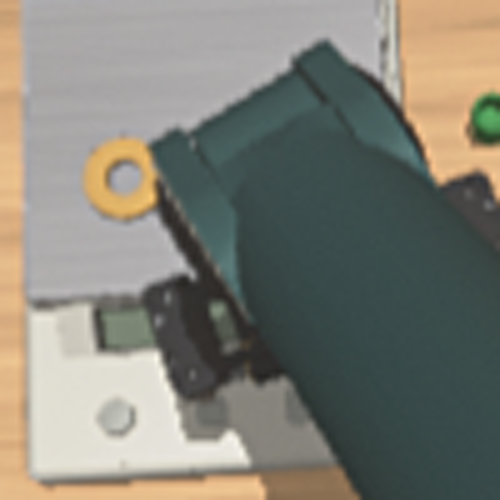

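```bash
python3 -m crank '[[-0.07,0,0.001,0,0],[-0.02,0,0.001,0,0],[0.03,0,0.001,0,0],[0.07,0,0.001,0,0],[0.12,0,0.001,0,0],[0.2,0,0.001,0,0],[0.3,0,0.001,0,0],[0.4,0,0.001,0,0]]' 35
python3 - <<'E'
from h import *
st(); im,d=viewer.get_image("wrist"); cv2.imwrite("pics/w9.png",im)
E
```

```text
clock: 14.35
tool_pos: [489.7, 86.9, 83.9]
orientation: [3.099, 0.512, -0.0]
wrist_force: [0.3, 0.2, -0.9]
grip_width: 41.5
14.35 [489.7  86.9  83.9] [ 3.099  0.512 -0.   ] [ 0.3  0.2 -0.9] 41.5
toolx [ 0.947  0.322 -0.   ] tooly [ 0.322 -0.947  0.   ]
```

View pics/w9.png

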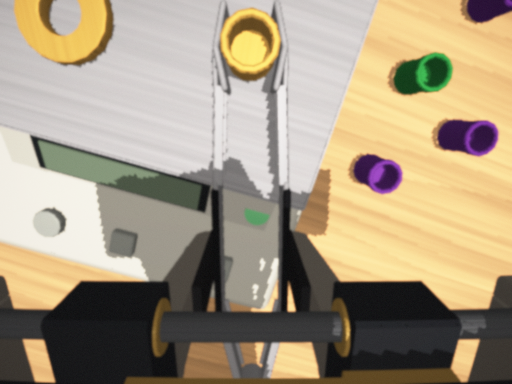

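```bash
python3 -m crank '[[0.6,0,0,0,0],[0.6,0,0,0,0],[0.6,0,0,-0.004,0],[0.6,0,0,-0.012,0],[0.6,0,0,-0.022,0],[0.6,0,0,-0.034,0],[0.6,0,0,-0.045,0],[0.6,0,0,-0.05,0]]' 35
python3 -m crank '[[0.6,0,0,-0.01,0],[0.6,0,0,-0.022,0],[0.6,0,0,-0.036,0],[0.6,0,0,-0.05,0],[0.6,0,0,-0.06,0],[0.6,0,0,-0.062,0],[0.6,0,0,-0.062,0],[0.6,0,0,-0.062,0]]' 35
python3 -m crank '[[0.6,0,0,0,0],[0.6,0,0,0,0],[0.6,0,0,0,0],[0.6,0,0,0,0]]' 35
python3 - <<'E'
from h import *
st(); im,d=viewer.get_image("wrist"); cv2.imwrite("pics/w10.png",im)
im,d=viewer.get_image("scene"); cv2.imwrite("pics/s10.png",cv2.resize(im[110:290,130:400],None,fx=2.9,fy=2.9,interpolation=2)); 
for p in models.spot_point("scene","coupling_center")[:3]: print(p, dep("scene",p["point"],d).round(1))
E
```

```text
clock: 15.2
tool_pos: [490.6, 87.1, 135.7]
orientation: [3.099, 0.512, 0.004]
wrist_force: [-0.0, 0.4, -1.4]
grip_width: 41.8
clock: 16.0
tool_pos: [489.3, 86.8, 195.4]
orientation: [3.1, 0.512, -0.002]
wrist_force: [0.3, -0.5, -1.7]
grip_width: 41.6
clock: 16.4
tool_pos: [489.7, 87.0, 195.7]
orientation: [-3.099, -0.513, 0.001]
wrist_force: [0.3, 0.4, -2.0]
grip_width: 41.4
16.4 [489.7  87.  195.7] [-3.099e+00 -5.130e-01  1.000e-03] [ 0.3  0.4 -2. ] 41.4
toolx [ 0.947  0.322 -0.   ] tooly [ 0.322 -0.947 -0.   ]
{'point': [235.3, 235.3], 'confidence': 0.66} [629.3  -8.   17.8]
{'point': [219.4, 254.6], 'confidence': 0.6} [712.8 -23.5  32.3]
{'point': [248.5, 213.9], 'confidence': 0.57} [545.5   6.   21.2]
```

View pics/w10.png

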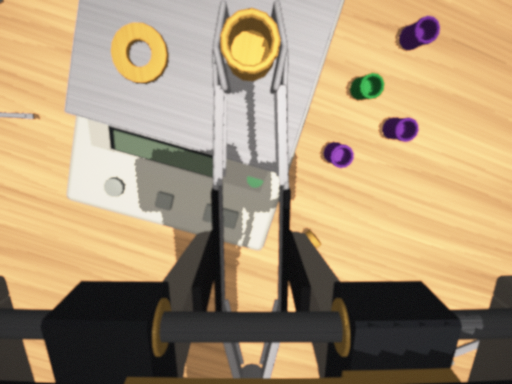

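View pics/s10.png

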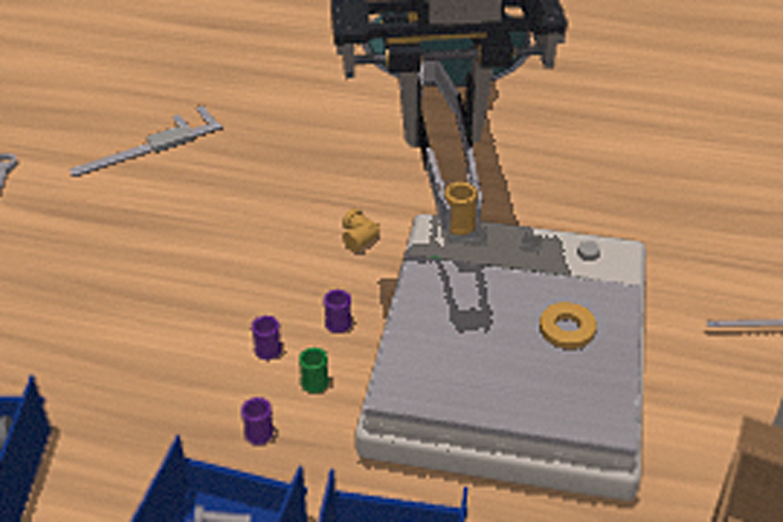

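The coupling hangs in the jaws: wrist pixel (250,44), same place in the jaws as before the lift. The flange is still on the pan and the bench is unchanged. I'll check the coupling's height and then hand in.

Run:
```python
from h import *
im,d=viewer.get_image("scene")
for v in (176,180,183,186,189): print(v,dep("scene",(288.5,v),d).round(1))
s,_=st(); print(np.abs(s["joint_velocities"]).max()); r.close_job(); st()
```

```text
176 [585.2 120.9 213.8]
180 [606.6 124.7 219.5]
183 [605.7 124.9 209.7]
186 [609.1 125.8 203.5]
189 [607.2 126.  192.6]
16.6 [489.7  87.  195.9] [ 3.099  0.513 -0.   ] [ 0.7  0.3 -1.3] 41.6
toolx [ 0.947  0.322 -0.   ] tooly [ 0.322 -0.947 -0.   ]
0.0022090011470894434
the job is handed in; nothing more can be done
the job is handed in; nothing more can be done
```

The job is handed in at 16.6 s of the 61 s allowed, with the coupling held still in the tongs; the hand-in gives no verdict.

- **Keys:** I pressed power first (6 N measured, above the 4 N full-travel force), let it up, then tare (about 22 N). The tool passed 25 mm above the mode key between the two presses. Key travel could not be read directly; I judged it from the forces and the tool height.
- **Lift:** I picked up the tongs by their grips at 52 mm and slid the open jaws round the brass coupling. I then squeezed to 41.5 mm with the grip set to 35 N and raised it 112 mm.
- **Last checks:** By depth readings the coupling spans about 190 to 220 mm above the bench, so its centre is near 205 mm, about 110 mm clear of the pan. It had not slipped in the jaws, the joints were still, and the grip was steady at 41.6 mm. The flange and the bystanders in view looked untouched.
- **Disagreement:** After the lift the point network missed the held coupling and found only the purple and green look-alikes, so I relied on the picture and the depth instead. Depth at the coupling's edges scattered by up to about 2 cm in x.

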